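# Move a row of samples to the other rack in reverse order

## Task

Move the four sample containers from the row of grey trays into the empty white four-compartment rack, one to a compartment, with their order reversed: the one at the left end of the old row goes to the right end of the new rack, and so on, left and right as the robot sees them. Keep every container upright and leave each standing flat on its compartment floor, near the middle of the compartment.

Things in the scene. Friction and masses are not known exactly. Their poses are not given: they have to be found in the camera images.
- beaker: open clear glass beaker, upright, 54 mm in diameter, 70 mm tall; its rim (top 8 mm) flares to 59 mm; about 0.05 kg. Origin: centre of its underside; z up along its axis
- canister: round light-grey metal sample canister, upright, 56 mm tall: body 42 mm in diameter up to 41 mm, above it a closed dark-grey lid (fixed) 44 mm in diameter; about 0.15 kg. Origin: centre of its underside; z up along its axis
- large_vial: the larger vial: clear with a yellow cap, upright, 29 mm in diameter, 61 mm tall with the cap, to be gripped on the body or cap below 52 mm; about 0.02 kg. Origin: centre of its underside; z up along its axis
- small_vial: the smaller vial: clear with a blue cap, upright, 24 mm in diameter, 50 mm tall with the cap, to be gripped on the body or cap below 43 mm; about 0.02 kg. Origin: centre of its underside; z up along its axis
- tray_beaker: fixed grey tray in which the beaker starts: square, 80 mm outside, walls 3 mm thick and 10 mm high, floor 4 mm thick. Four alike trays, 82 mm apart on the old_carrier board, are the old row. Origin: centre of its underside (on the board, 5 mm up); z up, y along the row to the left as the robot sees it
- tray_canister: fixed grey tray in which the canister starts: square, 80 mm outside, walls 3 mm thick and 10 mm high, floor 4 mm thick. Four alike trays, 82 mm apart on the old_carrier board, are the old row. Origin: centre of its underside (on the board, 5 mm up); z up, y along the row to the left as the robot sees it
- tray_large_vial: fixed grey tray in which the large vial starts: square, 80 mm outside, walls 3 mm thick and 10 mm high, floor 4 mm thick. Four alike trays, 82 mm apart on the old_carrier board, are the old row. Origin: centre of its underside (on the board, 5 mm up); z up, y along the row to the left as the robot sees it
- tray_small_vial: fixed grey tray in which the small vial starts: square, 80 mm outside, walls 3 mm thick and 10 mm high, floor 4 mm thick. Four alike trays, 82 mm apart on the old_carrier board, are the old row. Origin: centre of its underside (on the board, 5 mm up); z up, y along the row to the left as the robot sees it
- new_rack: fixed white rack, 88 x 334 mm, 13 mm high, with a row of four empty square compartments 76 mm wide, centres at y = +123, +41, -41, -123 mm (x = 0), walls 6 mm thick, inner floor 6 mm above the origin. Origin: centre of its underside; z up, y along the row to the left as the robot sees it. Roughly parallel to the old row, nearer the robot or beyond it
- old_carrier: fixed aluminium board, 104 x 364 x 5 mm, with 12 mm high lips at its two ends; the four grey trays stand on it in a row, centres at y = +123, +41, -41, -123 mm (x = 0), in an order that changes. Origin: centre of its underside; z up, y along the row to the left as the robot sees it
There are look-alikes about, which are no part of the job. What is shaped like the beaker but purple is not meant.

How it is judged (in metres and radians):
At the end, for the whole second after the job is handed in: Each container stands in the compartment that mirrors its old place (leftmost to rightmost, and so on), within 15 mm of its centre along each rack axis and 5 mm of its floor in height, upright within 0.1 rad, at rest (((y of tray_beaker in the frame of old_carrier between 0.103 and 0.143 m and y of beaker in the frame of new_rack between -0.138 and -0.108 m) or (y of tray_beaker in the frame of old_carrier between 0.021 and 0.061 m and y of beaker in the frame of new_rack between -0.056 and -0.026 m) or (y of tray_beaker in the frame of old_carrier between -0.061 and -0.021 m and y of beaker in the frame of new_rack between 0.026 and 0.056 m) or (y of tray_beaker in the frame of old_carrier between -0.143 and -0.103 m and y of beaker in the frame of new_rack between 0.108 and 0.138 m)) and ((y of tray_canister in the frame of old_carrier between 0.103 and 0.143 m and y of canister in the frame of new_rack between -0.138 and -0.108 m) or (y of tray_canister in the frame of old_carrier between 0.021 and 0.061 m and y of canister in the frame of new_rack between -0.056 and -0.026 m) or (y of tray_canister in the frame of old_carrier between -0.061 and -0.021 m and y of canister in the frame of new_rack between 0.026 and 0.056 m) or (y of tray_canister in the frame of old_carrier between -0.143 and -0.103 m and y of canister in the frame of new_rack between 0.108 and 0.138 m)) and ((y of tray_large_vial in the frame of old_carrier between 0.103 and 0.143 m and y of large_vial in the frame of new_rack between -0.138 and -0.108 m) or (y of tray_large_vial in the frame of old_carrier between 0.021 and 0.061 m and y of large_vial in the frame of new_rack between -0.056 and -0.026 m) or (y of tray_large_vial in the frame of old_carrier between -0.061 and -0.021 m and y of large_vial in the frame of new_rack between 0.026 and 0.056 m) or (y of tray_large_vial in the frame of old_carrier between -0.143 and -0.103 m and y of large_vial in the frame of new_rack between 0.108 and 0.138 m)) and ((y of tray_small_vial in the frame of old_carrier between 0.103 and 0.143 m and y of small_vial in the frame of new_rack between -0.138 and -0.108 m) or (y of tray_small_vial in the frame of old_carrier between 0.021 and 0.061 m and y of small_vial in the frame of new_rack between -0.056 and -0.026 m) or (y of tray_small_vial in the frame of old_carrier between -0.061 and -0.021 m and y of small_vial in the frame of new_rack between 0.026 and 0.056 m) or (y of tray_small_vial in the frame of old_carrier between -0.143 and -0.103 m and y of small_vial in the frame of new_rack between 0.108 and 0.138 m)) and x of beaker in the frame of new_rack between -0.015 and 0.015 m and z of beaker in the frame of new_rack between 0.001 and 0.011 m and angle between each of beaker, canister, large_vial, small_vial's own z axis and vertical below 0.1 rad and linear speed of each of beaker, canister, large_vial, small_vial below 0.02 m/s and angular speed of each of beaker, canister, large_vial, small_vial below 0.2 rad/s and x of canister in the frame of new_rack between -0.015 and 0.015 m and z of canister in the frame of new_rack between 0.001 and 0.011 m and x of large_vial in the frame of new_rack between -0.015 and 0.015 m and z of large_vial in the frame of new_rack between 0.001 and 0.011 m and x of small_vial in the frame of new_rack between -0.015 and 0.015 m and z of small_vial in the frame of new_rack between 0.001 and 0.011 m); the robot touches nothing.
It fails at once if a container tips over (more than 0.6 rad) (angle between any of beaker, canister, large_vial, small_vial's own z axis and vertical above 0.6 rad).
It also fails if it takes over 88 s, if anything falls off the work surface, if the arm or the gripper's body presses on something with over 40 N, if the wrist force passes 120 N, or if a joint passes its speed limit or range.

## Robot

A 6-joint arm with a two-finger parallel gripper is mounted at the origin on a cart in front of the work surface, level with it; the furniture and walls round the work are solid. World frame = base frame: x ahead of the robot, y to its left, z up, the work surface at z = 0. Lengths are in mm, angles in rad, forces in N, time in s.
With the tool pointing down it reaches from about 400 to 925 mm from the base axis. Payload 12.5 kg.
Tool frame: the origin (TCP) lies midway between the tips of the shut fingers; the grasp point (between the pads) lies 19 mm behind it; z points along the fingers, y is the line along which they close (so a half turn about z gives the same grasp; the last joint's range is limited). The gripper opens to 95 mm and grips with 3 to 60 N. Pads are 20 mm wide; open, the fingers measure 119 mm over their backs; the gripper's body (75 mm by 180 mm) begins 59 mm behind the grasp point.
Start: joints at [1.034, 0.491, 1.559, -0, 1.092, -0.106], TCP at [260.985, 567.92, 214.661] pointing down, gripper open.
Joint ranges: [-3.1, 3.1], [-0.84, 2.19], [0.05, 2.79], [-1.13, 4.28], [0.06, 2.93], [-2.69, 2.69]. Speed limits (rad/s): [2.22, 2.22, 2.79, 3.14, 3.14, 3.14].

## Interface

Orientations are given as [roll, pitch, yaw] about the fixed x, y, z axes, in that order (R = Rz(yaw) Ry(pitch) Rx(roll)).
In Python, from cell import env gives the robot as it stands.
- The arm moves only by the tool arm_command, never from a script. Its argument "targets" is a list of rows, each a list of 5 numbers: the shift along the tool's x, y, z in mm, then the turn about the tool's z in degrees, then the opening, from 0 (shut) to 1 (fully open). In form: [[tx, ty, tz, roll, fingers], ...]. A call has 1 to 5 rows; each row is the pose to reach, as a shift and turn from the pose commanded when the call began, along the tool's axes at that moment; what a row does not reach only later rows make up. A row lasts 1/10 s, in which the tool goes at most 50 mm and 8.59 degrees, less where a joint would pass 70% of its speed; a pose out of reach is approached as far as the arm can. A call with a gripper value outside its range is refused whole. The fingers move at their own pace and stop on an object; the grip force is fixed at half the most. Time passes only in rows, so rows that repeat a pose let the fingers close. It gives the time, the measured TCP pose, the force, the opening and the grip force at its end, in the units of the state.
- env.state(): the state, without advancing time (a new reading comes with each control period).
- env.read_camera(name): name is "scene" or "top"; returns a dict with "frame" (480x640x3 uint8, red, green, blue), "vertical_fov" (degrees; the focal length in pixels is half the picture's height over the tangent of half this angle, whatever the lens; pixels are square), "cx", "cy" (the principal point, pixels), "k1" (the pictures are not rectified: a ray, as slopes to the right and down, at radius r is drawn at 1 + k1 r^2 times it, then the intrinsics apply), "world_from_camera" (4x4, takes a point from camera to world coordinates). Camera axes: x right, y down, z forward; pixel columns grow to the right and rows downward; lengths in mm; the calibration is good to about 2 mm. A picture is of the moment at which its call begins. There is no depth.
- env.job_done(): hands the job in; it is judged then, once.
The state is a dict: "t": time; "joints": joint angles; "qvel": joint speeds; "tau": joint torques, N m; "eef_pos": TCP position; "tcp_rot": TCP orientation; "ft_force": force on the tool from outside, world axes, zero at the start; "moment": the same for the moment, N m; "opening": opening from 0.0 (shut) to 1.0 (fully open); "grip_force": force on a finger pad.
Only numpy, scipy, OpenCV 4.12 (cv2) and the standard library are available. Lean on these libraries where they do the work, as an engineer would, in place of code of your own. Each camera call takes 0.05 s, during which the arm holds its last target. There are 200 camera calls.

## Working session

There is one attempt and no reset: what is moved stays moved. The work goes in short steps, Python scripts to look and compute and a tool call to move; the robot and the scene stay as the last step left them, time stands still between calls to the robot, and variables do not carry over. Pictures are saved under pics/ and viewed, at most 14 in all, crops included, and the job is handed in when it is done.

Besides the shell and the picture viewer there is one more tool, called after "Call:" as name(argument=value, ...), one argument or row to a line, values as JSON. arm_command: Moves the arm, as the interface text tells. Its arguments: {"type":"object","properties":{"targets":{"type":"array","items":{"type":"array","items":{"type":"number"}}}},"required":["targets"]}

```bash
mkdir -p pics; ls; cat > h.py <<'E'
import numpy as np, cv2
from cell import env
def grab(n,f):
    c=env.read_camera(n); cv2.imwrite(f'pics/{f}.png',c['frame'][:,:,::-1]); np.save(f'pics/{f}.npy',c,allow_pickle=True); return c
def load(f): return np.load(f'pics/{f}.npy',allow_pickle=True).item()
def K(c):
    f=240/np.tan(np.radians(c['vertical_fov'])/2); return np.array([[f,0,c['cx']],[0,f,c['cy']],[0,0,1.]])
def ray(c,px):
    k=K(c); d=np.array([(px[0]-k[0,2])/k[0,0],(px[1]-k[1,2])/k[1,1]]); u=d.copy()
    for _ in range(20): u=d/(1+c['k1']*(u@u))
    T=np.array(c['world_from_camera']); return T[:3,3],T[:3,:3]@np.r_[u,1]
def plane(c,px,z):
    o,d=ray(c,px); return o+d*(z-o[2])/d[2]
def proj(c,p):
    T=np.linalg.inv(np.array(c['world_from_camera'])); q=T[:3,:3]@np.array(p,float)+T[:3,3]; u=q[:2]/q[2]; u=u*(1+c['k1']*(u@u)); k=K(c)
    return u*[k[0,0],k[1,1]]+[k[0,2],k[1,2]]
E
python3 - <<'E'
from h import *
for n in('top','scene'):
    c=grab(n,n+'0'); print(c['vertical_fov'],c['k1'],np.round(c['world_from_camera'],2))
s=env.state(); print(s)
E
```

```text
pics
55.502733796335804 0.03117342879614758 [[-2.0000e-02 -1.0000e+00  9.0000e-02  4.4796e+02]
 [-1.0000e+00  2.0000e-02 -3.0000e-02  7.8200e+00]
 [ 3.0000e-02 -1.0000e-01 -9.9000e-01  8.9673e+02]
 [ 0.0000e+00  0.0000e+00  0.0000e+00  1.0000e+00]]
48.785601693293145 0.03991690628784713 [[ 7.8000e-01 -4.1000e-01  4.7000e-01  9.1960e+01]
 [-6.2000e-01 -5.4000e-01  5.7000e-01 -5.2762e+02]
 [ 2.0000e-02 -7.4000e-01 -6.8000e-01  6.8008e+02]
 [ 0.0000e+00  0.0000e+00  0.0000e+00  1.0000e+00]]
{'t': 0.1, 'joints': array([ 1.03441498e+00,  4.91478507e-01,  1.55936527e+00, -1.89398330e-05,
        1.09168991e+00, -1.05558306e-01]), 'qvel': array([ 2.24809973e-03, -1.46819768e-03, -4.05882308e-04,  3.36866401e-05,
       -7.09714527e-04, -2.06636175e-03]), 'tau': array([ 2.28876379e-03, -6.13634920e+01, -2.58601803e+01,  6.94117346e-02,
        4.70292522e-02,  2.23464536e-05]), 'eef_pos': array([260.86810971, 567.73336988, 214.14108972]), 'tcp_rot': array([-3.14065509e+00, -8.24441962e-05,  2.71077832e+00]), 'ft_force': array([ 0.06071957,  0.46057164, -0.61372964]), 'moment': array([0.00052584, 0.01066724, 0.01447759]), 'grip_force': 0.0, 'opening': 0.9984278570451692}
```

View pics/top0.png

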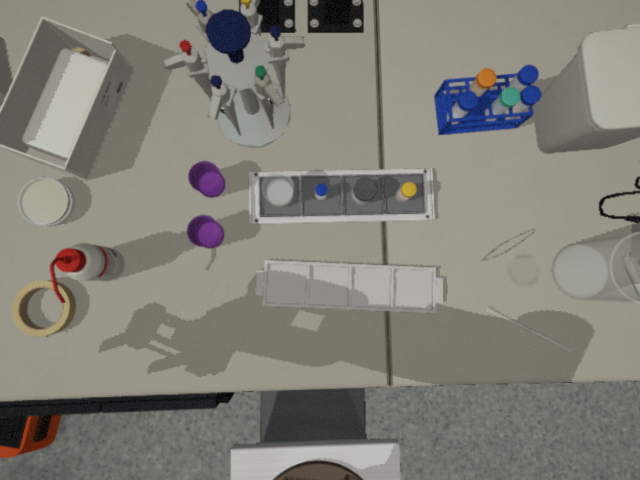

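View pics/scene0.png

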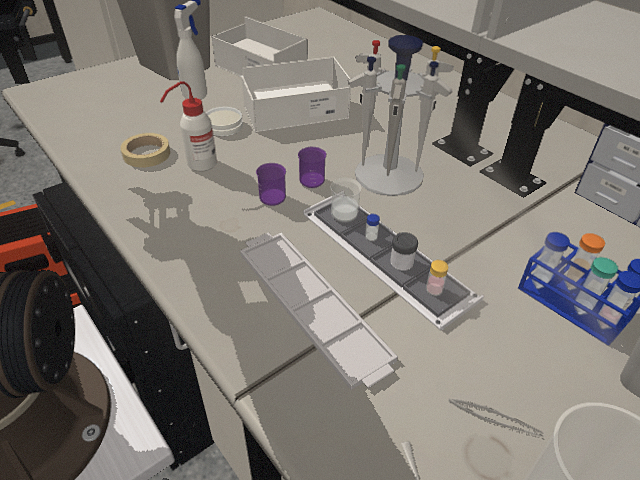

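Order left to right in top: beaker (280,191), small vial (321,191), canister (366,188), large vial (407,190). The new rack is below them, centred near (350,286). Look-alikes are the purple beakers (207,179) and (206,231), the vials in the blue rack (485,100), and the pipette-stand caps around (230,50). By the description, I choose the four items standing in the grey trays. I'll check that in a close crop.

```bash
python3 - <<'E'
from h import *
c=load('top0'); im=c['frame'][160:320,245:450,::-1]
cv2.imwrite('pics/crop0.png',cv2.resize(im,None,fx=3.7,fy=3.7,interpolation=cv2.INTER_CUBIC))
for n,px,z in [('rackTL',(264,261),13),('rackTR',(437,266),13),('rackBR',(435,311),13),('rackBL',(263,306),13),('beaker',(280,191),70),('small',(321,189),59),('can',(366,187),65),('large',(408,188),70)]: print(n,plane(c,px,z).round(0))
E
```

```text
rackTL [497.  91.  13.]
rackTR [ 480. -244.   13.]
rackBR [ 393. -236.   13.]
rackBL [411.  94.  13.]
beaker [622.  55.  70.]
small [627. -20.  59.]
can [ 628. -104.   65.]
large [ 623. -181.   70.]
```

View pics/crop0.png

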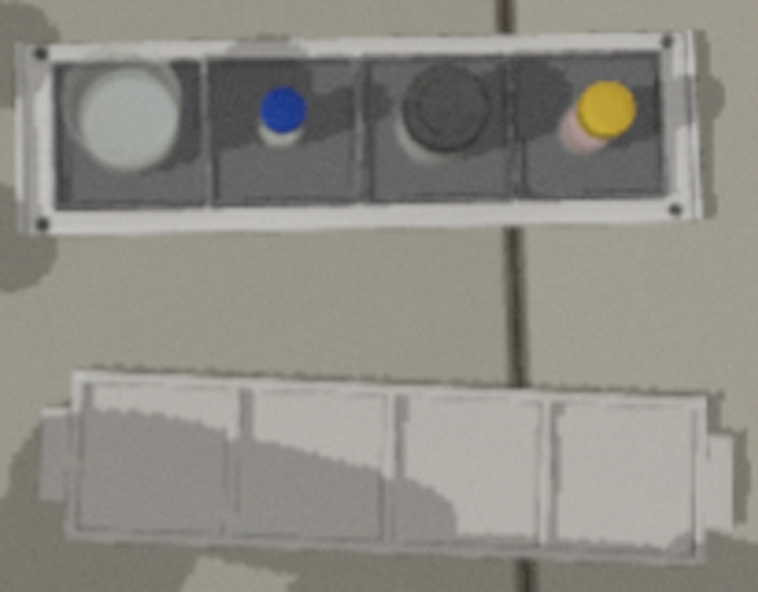

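```bash
python3 - <<'E'
from h import *
from scipy.optimize import least_squares
c=load('top0'); s=load('scene0')
u=lambda p:((p[0]+.5)/3.7-.5+245,(p[1]+.5)/3.7-.5+160)
cor=np.array([plane(c,u(p),13)[:2] for p in [(73,371),(706,397),(703,562),(66,538)]])
ref=np.array([[44,167],[44,-167],[-44,-167],[-44,167]])
def res(v):
    R=np.array([[np.cos(v[2]),-np.sin(v[2])],[np.sin(v[2]),np.cos(v[2])]]); return (ref@R.T+v[:2]-cor).ravel()
f=least_squares(res,[445,-75,0]); v=f.x; print('rack',v.round(3),f.fun.round(1))
for y in(123,41,-41,-123): print(y,v[0]-np.sin(v[2])*y,v[1]+np.cos(v[2])*y)
for n,p,z in[('beaker',(122,108),79),('small',(284,110),59),('can',(447,108),65),('large',(607,109),70)]: print(n,plane(c,u(p),z).round(1))
# two-view for caps
def cen(c,h0,h1,box):
    h=cv2.cvtColor(c['frame'],cv2.COLOR_RGB2HSV); m=cv2.inRange(h,(h0,120,60),(h1,255,255)); x0,y0,x1,y1=box; q=m[y0:y1,x0:x1]; M=cv2.moments(q,True); return M['m10']/M['m00']+x0,M['m01']/M['m00']+y0
for n,h,b1,b2,zt in[('small',(105,130),(300,170,340,210),(355,205,390,245),54),('large',(18,32),(390,170,425,210),(420,255,460,290),65)]:
    a,b=cen(c,*h,b1),cen(s,*h,b2); print(n,a,b)
    o1,d1=ray(c,a);o2,d2=ray(s,b); t=np.linalg.lstsq(np.c_[d1,-d2],o2-o1,rcond=None)[0]; print(o1+d1*t[0],o2+d2*t[1])
# scene-based check of rack corners
for p in [(497,91,13),(480,-244,13),(393,-236,13)]: print(p,proj(s,p).round(0))
E
```

```text
rack [ 4.45798e+02 -7.27120e+01 -6.30000e-02] [ 0.8  0.5  1.  -0.8 -1.  -1.1 -0.7  1.4]
123 453.4953394707907 50.04716722966522
41 448.3639773490049 -31.792121151741796
-41 443.23261522721907 -113.63140953314881
-123 438.1012531054333 -195.47069791455584
beaker [624.1  59.   79. ]
small [626.  -21.2  59. ]
can [ 624.3 -102.8   65. ]
large [ 621.2 -182.4   70. ]
small (321.05128205128204, 189.16239316239316) (372.44166666666666, 219.575)
[627.66966015 -20.73740438  53.03399833] [626.56997763 -19.90373084  52.77155576]
large (408.3821989528796, 189.1413612565445) (438.65714285714284, 268.0408163265306)
[ 622.65567998 -183.41263449   62.90894084] [ 621.78287505 -182.69427712   62.5613359 ]
(497, 91, 13) [280. 232.]
(480, -244, 13) [400. 356.]
(393, -236, 13) [352. 384.]
```

The crop confirms the choice: clear beaker, blue-capped small vial, dark-lidded canister and yellow-capped large vial, all in grey trays. Below them is the empty rack. I'll swing in at a small radius to keep clear of the wash bottle, turning the tool so it closes along y.

Call:
arm_command(
  targets=[
    [-27,-34,0,-7,1],
    [-53,-68,0,-14,1],
    [-80,-102,0,-21,1],
    [-106,-136,0,-24.7,1],
    [-106,-136,0,-24.7,1],
  ],
)

```text
t: 0.6
eef_pos: [300.8, 396.5, 214.7]
tcp_rot: [-3.14, -0.001, 3.142]
ft_force: [0.5, 0.0, 0.8]
opening: 1.002
grip_force: 0.0
```

Call:
arm_command(
  targets=[
    [-20,-45,0,0,1],
    [-40,-90,0,0,1],
    [-60,-135,0,0,1],
    [-80,-180,0,0,1],
    [-100,-210,0,0,1],
  ],
)

```text
t: 1.1
eef_pos: [401.0, 188.1, 214.7]
tcp_rot: [-3.142, -0.0, 3.141]
ft_force: [0.2, 0.0, 0.1]
opening: 1.001
grip_force: 0.0
```

Call:
arm_command(
  targets=[
    [-40,-28,0,0,1],
    [-80,-56,0,0,1],
    [-120,-84,0,0,1],
    [-160,-110,0,0,1],
    [-200,-130,0,0,1],
  ],
)

```text
t: 1.6
eef_pos: [602.3, 58.8, 214.3]
tcp_rot: [3.141, -0.0, 3.141]
ft_force: [0.8, 0.4, -0.5]
opening: 0.998
grip_force: 0.0
```

Call:
arm_command(
  targets=[
    [-12,0,30,0,1],
    [-22,0,60,0,1],
    [-23,0,90,0,1],
    [-23,0,110,0,1],
    [-23,0,115,0,1],
  ],
)

```text
t: 2.1
eef_pos: [622.7, 60.5, 96.9]
tcp_rot: [3.141, -0.004, 3.142]
ft_force: [-0.3, -0.2, -0.6]
opening: 0.997
grip_force: 0.0
```

```bash
python3 - <<'E'
from h import *
c=grab('scene','s1'); t=grab('top','t1')
a=cv2.resize(c['frame'][90:270,250:450,::-1],None,fx=2.5,fy=2.5); b=cv2.resize(t['frame'][100:280,220:420,::-1],None,fx=2,fy=2.5)[:, :300]
cv2.imwrite('pics/m1.png',np.hstack([a,b])); print(env.state()['eef_pos'])
E
```

```text
[623.55511989  60.48676424  99.1101579 ]
```

View pics/m1.png

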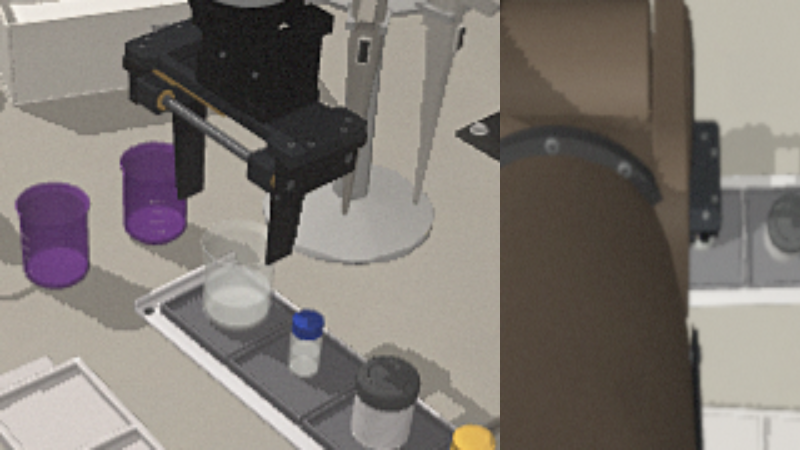

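Picture: the fingers straddle the beaker rim (crop 237,243), with the blue vial (308,325) and purple beaker (155,190) clear of them. Descending.

Call:
arm_command(
  targets=[
    [0,-1,25,0,1],
    [0,-1,50,0,1],
    [0,-1,68,0,1],
    [0,-1,74,0,1],
    [0,-1,74,0,1],
  ],
)

```text
t: 2.7
eef_pos: [623.9, 59.3, 26.2]
tcp_rot: [3.142, 0.0, -3.141]
ft_force: [0.1, -0.3, -0.0]
opening: 1.001
grip_force: 0.0
```

Call:
arm_command(
  targets=[
    [0,0,0,0,0.4],
    [0,0,0,0,0.4],
    [0,0,0,0,0.4],
    [0,0,0,0,0.4],
    [0,0,0,0,0.4],
  ],
)

```text
t: 3.2
eef_pos: [623.7, 59.2, 25.9]
tcp_rot: [3.142, 0.0, -3.141]
ft_force: [-1.0, -0.2, -0.3]
opening: 0.636
grip_force: 0.0
```

Call:
arm_command(
  targets=[
    [0,0,0,0,0.3],
    [0,0,0,0,0.3],
    [0,0,0,0,0.3],
    [0,0,0,0,0.3],
  ],
)

```text
t: 3.6
eef_pos: [623.7, 59.1, 25.8]
tcp_rot: [3.142, 0.0, -3.141]
ft_force: [-0.5, 0.3, 4.0]
opening: 0.583
grip_force: 30.0
```

Call:
arm_command(
  targets=[
    [0,0,-8,0,0.3],
    [0,0,-25,0,0.3],
    [0,0,-50,0,0.3],
    [0,0,-75,0,0.3],
    [0,0,-90,0,0.3],
  ],
)

```text
t: 4.1
eef_pos: [624.0, 59.2, 117.8]
tcp_rot: [3.141, 0.002, -3.141]
ft_force: [0.7, 0.1, -0.5]
opening: 0.582
grip_force: 30.0
```

Call:
arm_command(
  targets=[
    [12,-10,0,0,0.3],
    [36,-30,0,0,0.3],
    [66,-58,0,0,0.3],
    [96,-86,0,0,0.3],
    [126,-114,0,0,0.3],
  ],
)

```text
t: 4.6
eef_pos: [496.3, -55.5, 116.0]
tcp_rot: [3.142, 0.0, -3.141]
ft_force: [1.3, -1.4, 0.1]
opening: 0.588
grip_force: 30.0
```

Call:
arm_command(
  targets=[
    [20,-35,0,0,0.3],
    [40,-75,0,0,0.3],
    [52,-110,0,0,0.3],
    [58,-132,0,0,0.3],
    [60,-140,0,0,0.3],
  ],
)

```text
t: 5.1
eef_pos: [437.2, -196.7, 116.0]
tcp_rot: [-3.141, 0.001, 3.14]
ft_force: [0.4, 0.0, -1.2]
opening: 0.585
grip_force: 30.0
```

Call:
arm_command(
  targets=[
    [0,0,20,0,0.3],
    [0,0,45,0,0.3],
    [0,0,65,0,0.3],
    [0,0,78,0,0.3],
    [0,0,80,0,0.3],
  ],
)

```text
t: 5.6
eef_pos: [437.4, -193.9, 34.5]
tcp_rot: [3.14, -0.002, -3.141]
ft_force: [0.4, 0.0, -0.7]
opening: 0.584
grip_force: 30.0
```

```bash
python3 - <<'E'
from h import *
c=grab('scene','s2')
cv2.imwrite('pics/m2.png',cv2.resize(c['frame'][200:420,230:480,::-1],None,fx=2.6,fy=2.6)); print(env.state()['eef_pos'],proj(c,(438,-195,19)),proj(c,(438,-195,6)))
E
```

```text
[ 437.6344994  -194.14640729   35.03818901] [357.13985339 346.61662478] [356.62762211 351.72802892]
```

View pics/m2.png

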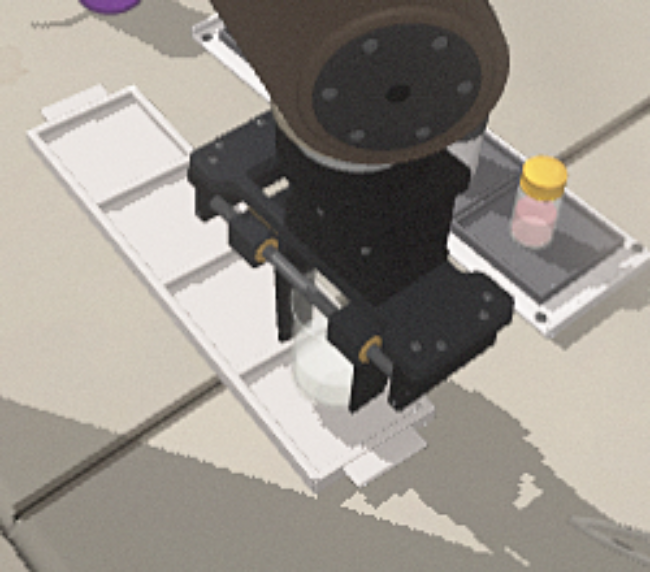

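The beaker base is at crop (330,380), against an expected (330,382), so it is centred in the right-hand compartment. I'll lower it and release.

Call:
arm_command(
  targets=[
    [0,0,5,0,0.3],
    [0,0,9,0,0.3],
    [0,0,11,0,0.3],
    [0,0,12,0,0.3],
    [0,0,12,0,0.3],
  ],
)

```text
t: 6.15
eef_pos: [437.7, -194.9, 23.7]
tcp_rot: [3.142, 0.0, -3.141]
ft_force: [0.5, -1.7, -0.1]
opening: 0.585
grip_force: 30.0
```

Call:
arm_command(
  targets=[
    [0,0,0,0,0.65],
    [0,0,0,0,0.75],
    [0,0,0,0,0.9],
    [0,0,0,0,0.9],
    [0,0,0,0,0.9],
  ],
)

```text
t: 6.65
eef_pos: [437.7, -194.9, 23.6]
tcp_rot: [3.142, 0.0, -3.141]
ft_force: [0.3, 0.4, 1.0]
opening: 0.892
grip_force: 0.0
```

Call:
arm_command(
  targets=[
    [0,0,-10,0,0.9],
    [0,0,-40,0,0.9],
    [0,0,-80,0,0.9],
    [0,0,-95,0,0.9],
    [0,0,-95,0,0.9],
  ],
)

```text
t: 7.15
eef_pos: [438.5, -195.3, 121.3]
tcp_rot: [-3.139, 0.004, -3.141]
ft_force: [0.4, 0.3, -0.9]
opening: 0.899
grip_force: 0.0
```

Call:
arm_command(
  targets=[
    [-35,30,0,0,0.6],
    [-75,68,0,0,0.6],
    [-115,106,0,0,0.6],
    [-155,144,0,0,0.6],
    [-189,174,0,0,0.6],
  ],
)

```text
t: 7.65
eef_pos: [619.4, -26.2, 117.9]
tcp_rot: [3.141, -0.001, -3.141]
ft_force: [0.4, -1.4, -0.9]
opening: 0.606
grip_force: 0.0
```

```bash
python3 - <<'E'
from h import *
c=grab('scene','s3')
cv2.imwrite('pics/m3.png',cv2.resize(c['frame'][100:400,270:480,::-1],None,fx=2,fy=2)); print(env.state()['eef_pos'],env.state()['opening'])
E
```

```text
[623.95352362 -22.12418922 117.99579166] 0.6023181064384358
```

View pics/m3.png

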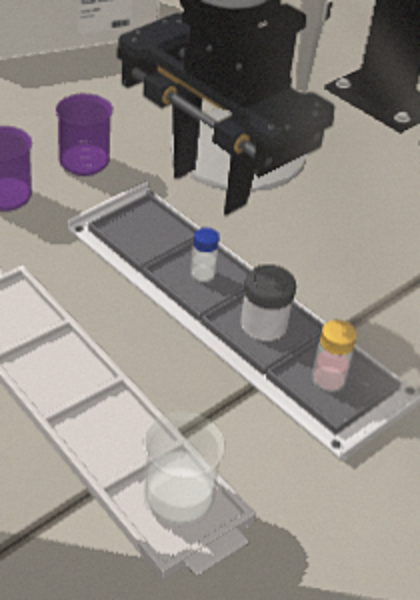

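The beaker stands in the right-hand compartment (crop 180,480). The gripper is above the small vial (205,255), so I'll descend.

Call:
arm_command(
  targets=[
    [0,0,30,0,0.6],
    [0,0,60,0,0.6],
    [0,0,85,0,0.6],
    [0,0,96,0,0.6],
    [0,0,97,0,0.6],
  ],
)

```text
t: 8.2
eef_pos: [617.7, -28.0, 20.0]
tcp_rot: [3.141, -0.003, -3.141]
ft_force: [1.1, 0.4, 0.9]
opening: 0.601
grip_force: 0.0
```

Call:
arm_command(
  targets=[
    [0,0,0,0,0],
    [0,0,0,0,0],
    [0,0,0,0,0],
    [0,0,0,0,0],
    [0,0,0,0,0],
  ],
)

```text
t: 8.7
eef_pos: [618.8, -28.1, 22.2]
tcp_rot: [-3.142, 0.001, -3.141]
ft_force: [0.3, 1.2, 3.1]
opening: 0.248
grip_force: 30.0
```

Call:
arm_command(
  targets=[
    [0,0,0,0,0],
    [0,0,0,0,0],
  ],
)

```text
t: 8.9
eef_pos: [618.8, -28.1, 22.1]
tcp_rot: [-3.142, 0.001, -3.141]
ft_force: [-1.6, 0.9, 5.7]
opening: 0.245
grip_force: 30.0
```

The last travel row fell short, so this grip is about 8 mm off in x. I'll open, look and re-centre.

Call:
arm_command(
  targets=[
    [0,0,0,0,0.3],
    [0,0,0,0,0.4],
    [0,0,0,0,0.5],
    [0,0,0,0,0.5],
    [0,0,0,0,0.5],
  ],
)

```text
t: 9.4
eef_pos: [618.5, -28.1, 21.5]
tcp_rot: [3.141, -0.0, -3.141]
ft_force: [0.1, -0.2, -1.2]
opening: 0.492
grip_force: 0.0
```

```bash
python3 - <<'E'
from h import *
c=grab('scene','s4')
cv2.imwrite('pics/m4.png',cv2.resize(c['frame'][170:290,310:450,::-1],None,fx=5,fy=5)); print(env.state()['eef_pos'],env.state()['opening'])
h=cv2.cvtColor(c['frame'],cv2.COLOR_RGB2HSV); m=cv2.inRange(h,(105,120,60),(130,255,255))
n,l,st,ce=cv2.connectedComponentsWithStats(m[190:260,330:410]); 
for i in range(1,n):
  if st[i,4]>15: print(st[i],ce[i]+[330,190],plane(c,ce[i]+[330,190],53))
s=load('scene0');print(plane(s,(372.44,219.575),53))
E
```

```text
[618.51810101 -28.04526625  21.5179321 ] 0.49224132540398674
[40 28  8 10 54] [373.12962963 223.44444444] [620.10213483 -28.7510172   53.        ]
[626.37288252 -20.0867712   53.        ]
```

View pics/m4.png

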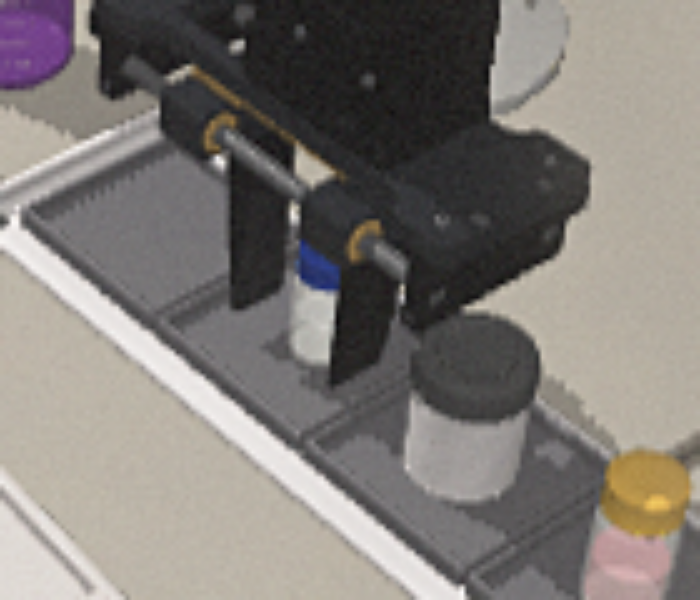

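The vial is upright and was pushed about 8 mm in y only (base moved from about (371.5,240.5) to (373,243)). It is now near (627,-28.5), so I'll shift +8 in x and regrip.

Call:
arm_command(
  targets=[
    [-3,0,0,0,0.5],
    [-6,0,0,0,0.5],
    [-8,0,0,0,0.5],
    [-8,0,0,0,0.0],
    [-8,0,0,0,0.0],
  ],
)

```text
t: 9.95
eef_pos: [626.6, -28.0, 21.6]
tcp_rot: [3.141, -0.0, -3.141]
ft_force: [-0.4, -0.1, -0.4]
opening: 0.386
grip_force: 0.0
```

Call:
arm_command(
  targets=[
    [0,0,0,0,0],
    [0,0,0,0,0],
    [0,0,0,0,0],
    [0,0,0,0,0],
  ],
)

```text
t: 10.35
eef_pos: [626.5, -28.1, 21.6]
tcp_rot: [3.141, 0.0, -3.141]
ft_force: [-0.9, -0.4, -0.0]
opening: 0.245
grip_force: 30.0
```

Call:
arm_command(
  targets=[
    [0,0,-8,0,0],
    [0,0,-28,0,0],
    [0,0,-55,0,0],
    [0,0,-80,0,0],
    [0,0,-90,0,0],
  ],
)

```text
t: 10.85
eef_pos: [627.4, -28.2, 114.5]
tcp_rot: [-3.141, 0.004, -3.141]
ft_force: [-0.5, 0.1, -0.3]
opening: 0.248
grip_force: 30.0
```

Call:
arm_command(
  targets=[
    [15,-7,0,0,0],
    [45,-21,0,0,0],
    [80,-37,0,0,0],
    [110,-52,0,0,0],
    [130,-61,0,0,0],
  ],
)

```text
t: 11.35
eef_pos: [494.4, -89.6, 111.5]
tcp_rot: [3.141, -0.001, 3.141]
ft_force: [-0.0, -0.2, -0.0]
opening: 0.247
grip_force: 30.0
```

Call:
arm_command(
  targets=[
    [25,-12,0,0,0],
    [45,-21,0,0,0],
    [53,-24,0,0,0],
    [53,-24,10,0,0],
    [53,-24,20,0,0],
  ],
)

```text
t: 11.85
eef_pos: [444.5, -113.1, 91.0]
tcp_rot: [-3.141, 0.001, -3.141]
ft_force: [0.1, 0.5, -0.2]
opening: 0.246
grip_force: 30.0
```

Call:
arm_command(
  targets=[
    [0,0,25,0,0],
    [0,0,48,0,0],
    [0,0,64,0,0],
    [0,0,71,0,0],
    [0,0,73,0,0],
  ],
)

```text
t: 12.35
eef_pos: [443.7, -112.5, 17.8]
tcp_rot: [3.141, -0.002, -3.141]
ft_force: [-4.1, 4.7, 30.5]
opening: 0.247
grip_force: 30.0
```

Call:
arm_command(
  targets=[
    [0,0,0,0,0],
    [0,0,0,0,0.35],
    [0,0,0,0,0.45],
    [0,0,0,0,0.45],
    [0,0,0,0,0.45],
  ],
)

```text
t: 12.85
eef_pos: [443.7, -113.1, 18.6]
tcp_rot: [3.142, 0.0, -3.141]
ft_force: [-0.6, 0.5, 0.4]
opening: 0.445
grip_force: 0.0
```

Call:
arm_command(
  targets=[
    [0,0,-10,0,0.45],
    [0,0,-40,0,0.45],
    [0,0,-75,0,0.6],
    [0,0,-95,0,0.7],
    [0,0,-95,0,0.7],
  ],
)

```text
t: 13.35
eef_pos: [444.6, -113.5, 116.5]
tcp_rot: [-3.14, 0.005, -3.141]
ft_force: [0.5, 0.2, 0.5]
opening: 0.646
grip_force: 0.0
```

Call:
arm_command(
  targets=[
    [-45,3,0,0,0.7],
    [-90,6,0,0,0.7],
    [-135,8,0,0,0.7],
    [-181,10,0,0,0.7],
    [-181,10,0,0,0.7],
  ],
)

```text
t: 13.85
eef_pos: [628.5, -102.8, 112.3]
tcp_rot: [-3.141, 0.002, -3.14]
ft_force: [-2.0, 0.3, -0.3]
opening: 0.7
grip_force: 0.0
```

```bash
python3 - <<'E'
from h import *
c=grab('scene','s5')
cv2.imwrite('pics/m5.png',cv2.resize(c['frame'][150:400,240:480,::-1],None,fx=2.4,fy=2.4)); print(env.state()['eef_pos'],env.state()['opening'],proj(c,(625,-103,65)),proj(c,(443,-113.6,56)))
E
```

```text
[ 625.67939814 -102.67607782  111.99004362] 0.700418386060609 [405.22761558 239.65773205] [326.29821493 296.28555743]
```

View pics/m5.png

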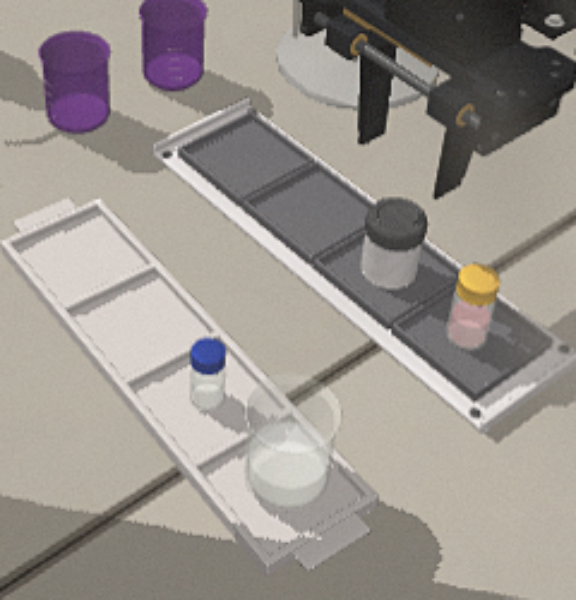

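Both placed items stand centred: small vial cap at crop (208,348) as predicted, beaker at (288,470). The canister lid is at (397,217), also as predicted, so I'll grip it.

Call:
arm_command(
  targets=[
    [0,0,30,0,0.7],
    [0,0,60,0,0.7],
    [0,0,82,0,0.7],
    [0,0,91,0,0.7],
    [0,0,91,0,0.7],
  ],
)

```text
t: 14.4
eef_pos: [623.3, -103.0, 21.5]
tcp_rot: [3.141, -0.003, 3.142]
ft_force: [-0.5, -0.7, -0.4]
opening: 0.703
grip_force: 0.0
```

Call:
arm_command(
  targets=[
    [0,0,0,0,0.2],
    [0,0,0,0,0.2],
    [0,0,0,0,0.2],
    [0,0,0,0,0.2],
    [0,0,0,0,0.2],
  ],
)

```text
t: 14.9
eef_pos: [624.9, -103.0, 23.5]
tcp_rot: [-3.141, 0.001, -3.141]
ft_force: [-1.0, 0.7, 7.3]
opening: 0.453
grip_force: 30.0
```

Call:
arm_command(
  targets=[
    [0,0,0,0,0.2],
    [0,0,0,0,0.2],
  ],
)

```text
t: 15.1
eef_pos: [624.9, -103.0, 23.5]
tcp_rot: [-3.141, 0.001, -3.141]
ft_force: [-1.4, 1.1, 5.9]
opening: 0.449
grip_force: 30.0
```

Call:
arm_command(
  targets=[
    [0,0,-8,0,0.2],
    [0,0,-28,0,0.2],
    [0,0,-55,0,0.2],
    [0,0,-80,0,0.2],
    [0,0,-90,0,0.2],
  ],
)

```text
t: 15.6
eef_pos: [625.3, -103.3, 115.2]
tcp_rot: [-3.141, 0.003, -3.141]
ft_force: [0.9, 0.4, -2.5]
opening: 0.448
grip_force: 30.0
```

Call:
arm_command(
  targets=[
    [15,6,0,0,0.2],
    [45,18,0,0,0.2],
    [80,32,0,0,0.2],
    [110,44,0,0,0.2],
    [130,52,0,0,0.2],
  ],
)

```text
t: 16.1
eef_pos: [492.1, -50.3, 112.3]
tcp_rot: [3.141, -0.002, -3.141]
ft_force: [-0.1, 1.1, -2.7]
opening: 0.448
grip_force: 30.0
```

Call:
arm_command(
  targets=[
    [25,11,0,0,0.2],
    [40,17,0,0,0.2],
    [46,19,0,0,0.2],
    [46,19,10,0,0.2],
    [46,19,20,0,0.2],
  ],
)

```text
t: 16.6
eef_pos: [449.5, -32.5, 91.9]
tcp_rot: [-3.141, 0.001, -3.141]
ft_force: [-0.5, -0.7, -1.7]
opening: 0.445
grip_force: 30.0
```

Call:
arm_command(
  targets=[
    [0,0,25,0,0.2],
    [0,0,46,0,0.2],
    [0,0,60,0,0.2],
    [0,0,66,0,0.2],
    [0,0,68,0,0.2],
  ],
)

```text
t: 17.1
eef_pos: [448.7, -32.3, 23.5]
tcp_rot: [3.141, -0.001, -3.142]
ft_force: [0.7, 0.4, -3.1]
opening: 0.45
grip_force: 30.0
```

Call:
arm_command(
  targets=[
    [0,0,1,0,0.2],
    [0,0,2,0,0.2],
    [0,0,3,0,0.2],
    [0,0,3,0,0.2],
  ],
)

```text
t: 17.5
eef_pos: [448.8, -32.1, 21.9]
tcp_rot: [-3.142, 0.001, -3.141]
ft_force: [0.3, 0.1, -2.0]
opening: 0.45
grip_force: 30.0
```

Call:
arm_command(
  targets=[
    [0,0,1.5,0,0.2],
    [0,0,1.5,0,0.2],
    [0,0,1.5,0,0.55],
    [0,0,1.5,0,0.65],
    [0,0,1.5,0,0.65],
  ],
)

```text
t: 18.0
eef_pos: [448.6, -32.1, 20.1]
tcp_rot: [3.142, 0.0, -3.141]
ft_force: [-1.0, 0.4, 0.3]
opening: 0.624
grip_force: 0.0
```

Call:
arm_command(
  targets=[
    [0,0,-8,0,0.65],
    [0,0,-40,0,0.65],
    [0,0,-75,0,0.65],
    [0,0,-93,0,0.65],
    [0,0,-93,0,0.65],
  ],
)

```text
t: 18.5
eef_pos: [449.5, -32.3, 115.7]
tcp_rot: [-3.141, 0.005, -3.141]
ft_force: [0.9, 0.3, -0.7]
opening: 0.649
grip_force: 0.0
```

Call:
arm_command(
  targets=[
    [-35,-30,0,0,0.6],
    [-70,-60,0,0,0.6],
    [-105,-90,0,0,0.6],
    [-135,-120,0,0,0.6],
    [-135,-120,0,0,0.6],
  ],
)

```text
t: 19.0
eef_pos: [586.1, -155.3, 111.8]
tcp_rot: [-3.141, 0.001, 3.14]
ft_force: [-1.4, 0.6, 0.0]
opening: 0.599
grip_force: 0.0
```

Call:
arm_command(
  targets=[
    [-20,-16,0,0,0.6],
    [-38,-31,0,0,0.6],
    [-38,-31,0,0,0.6],
  ],
)

```text
t: 19.3
eef_pos: [622.4, -184.1, 111.9]
tcp_rot: [3.141, -0.0, 3.141]
ft_force: [-1.6, 0.3, -0.1]
opening: 0.597
grip_force: 0.0
```

```bash
python3 - <<'E'
from h import *
c=grab('scene','s6')
cv2.imwrite('pics/m6.png',cv2.resize(c['frame'][150:400,240:500,::-1],None,fx=2.3,fy=2.3)); print(env.state()['eef_pos'],env.state()['opening'],proj(c,(448.4,-32,62)))
E
```

```text
[ 621.23453033 -183.08379675  111.82819958] 0.603038188920786 [297.65549232 262.38210271]
```

View pics/m6.png

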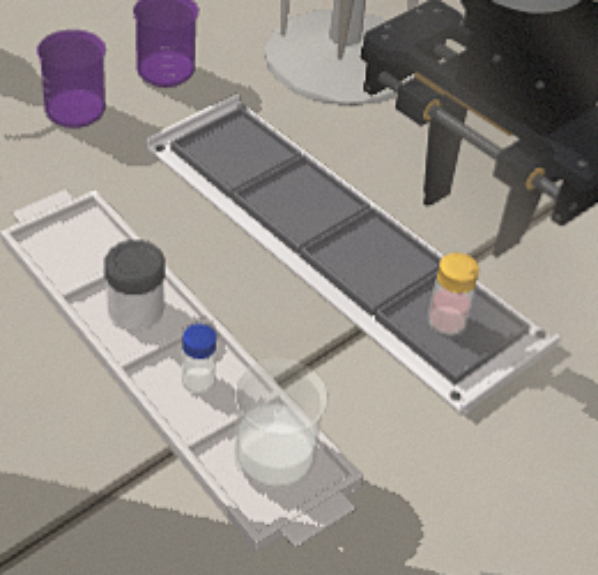

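The canister stands as predicted (crop 135,260). The fingers are above the large vial (455,290), so I'll descend.

Call:
arm_command(
  targets=[
    [0,0,28,0,0.6],
    [0,0,56,0,0.6],
    [0,0,78,0,0.6],
    [0,0,89,0,0.6],
    [0,0,89,0,0.6],
  ],
)

```text
t: 19.85
eef_pos: [620.4, -182.2, 22.7]
tcp_rot: [3.14, -0.003, -3.141]
ft_force: [0.4, 0.6, 0.3]
opening: 0.6
grip_force: 0.0
```

Call:
arm_command(
  targets=[
    [0,0,0,0,0.1],
    [0,0,0,0,0.1],
    [0,0,0,0,0.1],
    [0,0,0,0,0.1],
    [0,0,0,0,0.1],
  ],
)

```text
t: 20.35
eef_pos: [621.9, -183.1, 24.8]
tcp_rot: [-3.141, 0.001, -3.141]
ft_force: [-1.0, 0.9, 4.6]
opening: 0.302
grip_force: 30.0
```

Call:
arm_command(
  targets=[
    [0,0,0,0,0.1],
    [0,0,0,0,0.1],
  ],
)

```text
t: 20.55
eef_pos: [621.8, -183.1, 24.8]
tcp_rot: [-3.141, 0.001, -3.141]
ft_force: [-1.0, -0.2, 6.1]
opening: 0.301
grip_force: 30.0
```

Call:
arm_command(
  targets=[
    [0,0,-8,0,0.1],
    [0,0,-28,0,0.1],
    [0,0,-55,0,0.1],
    [0,0,-80,0,0.1],
    [0,0,-90,0,0.1],
  ],
)

```text
t: 21.05
eef_pos: [622.4, -183.4, 116.8]
tcp_rot: [-3.14, 0.003, -3.141]
ft_force: [0.4, 0.9, -0.5]
opening: 0.3
grip_force: 30.0
```

Call:
arm_command(
  targets=[
    [10,10,0,0,0.1],
    [32,32,0,0,0.1],
    [60,62,0,0,0.1],
    [88,95,0,0,0.1],
    [112,125,0,0,0.1],
  ],
)

```text
t: 21.55
eef_pos: [507.7, -56.9, 113.7]
tcp_rot: [3.141, -0.001, 3.141]
ft_force: [1.4, 0.2, -1.0]
opening: 0.297
grip_force: 30.0
```

Call:
arm_command(
  targets=[
    [25,35,0,0,0.1],
    [42,68,0,0,0.1],
    [52,95,0,0,0.1],
    [56,107,0,0,0.1],
    [56,107,10,0,0.1],
  ],
)

```text
t: 22.05
eef_pos: [453.9, 49.7, 104.5]
tcp_rot: [-3.142, 0.002, -3.139]
ft_force: [0.8, -0.7, -0.5]
opening: 0.301
grip_force: 30.0
```

Call:
arm_command(
  targets=[
    [0,0,28,0,0.1],
    [0,0,54,0,0.1],
    [0,0,72,0,0.1],
    [0,0,79,0,0.1],
    [0,0,80,0,0.1],
  ],
)

```text
t: 22.55
eef_pos: [453.6, 48.1, 23.0]
tcp_rot: [3.141, -0.002, 3.141]
ft_force: [0.3, -0.7, 0.2]
opening: 0.301
grip_force: 30.0
```

Call:
arm_command(
  targets=[
    [0,0,1,0,0.1],
    [0,0,2,0,0.1],
    [0,0,2,0,0.1],
  ],
)

```text
t: 22.85
eef_pos: [453.9, 48.8, 22.7]
tcp_rot: [3.142, 0.001, -3.141]
ft_force: [1.0, 0.8, 0.3]
opening: 0.301
grip_force: 30.0
```

Call:
arm_command(
  targets=[
    [0,0,1,0,0.1],
    [0,0,1,0,0.1],
    [0,0,1,0,0.4],
    [0,0,1,0,0.5],
    [0,0,1,0,0.5],
  ],
)

```text
t: 23.35
eef_pos: [453.6, 48.9, 21.2]
tcp_rot: [3.142, 0.0, -3.141]
ft_force: [-0.5, -0.2, -0.8]
opening: 0.48
grip_force: 0.0
```

Call:
arm_command(
  targets=[
    [0,0,-8,0,0.5],
    [0,0,-40,0,0.5],
    [0,0,-80,0,0.5],
    [0,0,-120,0,0.5],
    [0,0,-140,0,0.5],
  ],
)

```text
t: 23.85
eef_pos: [454.1, 48.9, 164.6]
tcp_rot: [-3.142, 0.004, -3.141]
ft_force: [0.2, 0.3, 0.1]
opening: 0.501
grip_force: 0.0
```

Call:
arm_command(
  targets=[
    [0,40,0,0,0.5],
    [10,80,0,0,0.5],
    [30,120,0,0,0.5],
    [50,160,0,0,0.5],
    [50,160,0,0,0.5],
  ],
)

```text
t: 24.35
eef_pos: [401.1, 212.0, 161.7]
tcp_rot: [3.141, -0.0, -3.137]
ft_force: [-0.1, -0.3, 0.3]
opening: 0.499
grip_force: 0.0
```

Call:
arm_command(
  targets=[
    [15,45,0,0,0.5],
    [30,90,0,0,0.5],
    [50,135,0,0,0.5],
    [70,170,0,0,0.5],
    [70,170,0,0,0.5],
  ],
)

```text
t: 24.85
eef_pos: [331.9, 381.5, 161.5]
tcp_rot: [3.141, 0.0, -3.138]
ft_force: [0.4, -0.4, -0.9]
opening: 0.501
grip_force: 0.0
```

```bash
python3 - <<'E'
from h import *
c=grab('scene','s7'); t=grab('top','t7')
a=cv2.resize(c['frame'][200:400,230:430,::-1],(400,400)); b=cv2.resize(t['frame'][150:350,250:450,::-1],(400,400))
cv2.imwrite('pics/m7.png',np.hstack([a,b])); print(env.state()['eef_pos'])
for p in [(453.5,50,67),(448.4,-32,62),(443,-113.6,56),(438,-195.5,76)]: q=proj(c,p);r=proj(t,p); print(((q-[230,200])*2).round(),((r-[250,150])*2+[400,0]).round())
E
```

```text
[333.28217436 378.77210879 161.32829169]
[83. 64.] [469. 266.]
[135. 125.] [559. 270.]
[193. 193.] [648. 273.]
[260. 246.] [742. 277.]
```

View pics/m7.png

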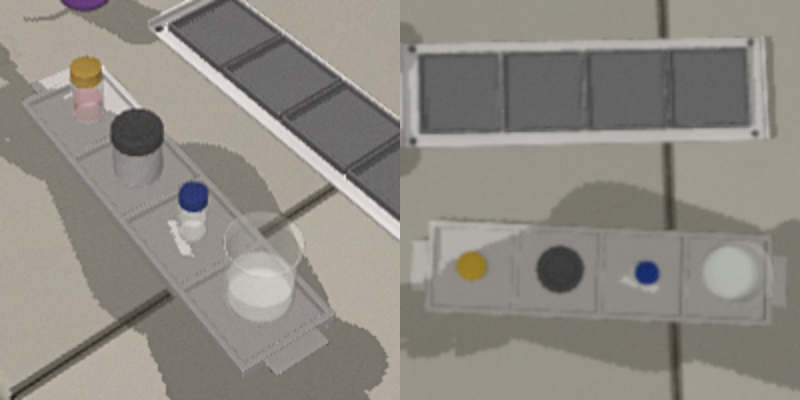

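All four caps and rims lie in the mirrored compartments within a few mm of prediction: yellow (471,266), dark lid (560,269), blue (647,272) and beaker (733,271). The arm is clear, so I'll hand in.

```bash
python3 -c "
from cell import env
print(env.job_done())"
```

```text
the job is handed in; nothing more can be done
None
```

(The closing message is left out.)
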